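Wedge the rocking drawer chest

TASK

The little wooden drawer chest on the model-maker's bench rocks because its front left foot, as seen from the robot, is short. Nothing is to be picked up: with the fingertips push the wooden wedge along the bench, thin end first, under that foot just until the chest no longer rocks and still stands level, without shoving the chest along or disturbing the other things. Then press firmly down with the fingertips on the brass plate on the chest's top above that foot, and finish while still holding that press, the chest standing firm and level.

Things in the scene. Friction and masses are not known exactly. Their poses are not given: they have to be found in the camera images.
- chest: wooden drawer chest 150 (its x) by 190 (y) mm, 80 high, about 1 kg, loose on four 24 mm square feet flush with its corners; brass drawer knobs on its front (-x). Origin: bench level under its middle, z up; underside 20 mm up. It starts level on three feet; the -x+y foot is short. Some 2 to 5 N down on that corner tips it until the short foot lands; let go, it rocks back level.
- foot_spot (a point): point of the chest below the centre of the short foot, level with the undersides of the other feet (chest frame -63, 83, 0 mm). The foot spans 12 mm each way from it; its underside hangs an unknown 5 to 9 mm above this point. The wedge comes from its outer, +y face.
- corner_plate: square brass plate 34 by 34 mm, 2 mm thick, polished and slippery, on the chest's top at its -x+y corner, above the short foot. Origin: centre of its underside, 80 mm above the bench (its upper face is at 82 mm). Three like plates lie on the other corners. A firm press is 6 N or more.
- wedge: plain pale wooden wedge, loose on the bench, 110 mm long (its x), 44 mm wide (its y), its top sloping straight from 17 mm high at the tail (-x end, square face) to 3 mm at the tip (+x end); about 45 g. Origin: centre of its underside. It starts flat, on the chest's +y side, its tip towards the short foot and 30 to 70 mm short of it, up to about 0.15 rad and 10 mm out of line.
- wedge_tip (a point): middle of the wedge's thin edge, on its underside
- wedge_tail (a point): middle of the wedge's tail face, 8 mm above the bench: the face to push on
- tin: round steel tin 42 mm across, 34 mm high, standing on the chest's top a little to the +x-y side of its middle; leave it there. Origin: centre of its underside
- offcut: flat piece of pale wood of even thickness, 110 by 40 by 12 mm, lying beyond the wedge as seen from the robot; not the wedge, leave it. Origin: centre of its underside
- rule: aluminium rule 200 (its y) by 30 by 4 mm, lying on the robot's side of the wedge; leave it. Origin: centre of its underside
- pin_vice: thin steel pin vice 100 mm long (its x), 12 mm high, lying on the bench; leave it. Origin: bench level near its middle
- sanding_block: cork block 70 by 45 by 28 mm, on the bench at the right; leave it. Origin: centre of its underside
- glue_jar: jar 48 mm across, 55 mm high with a black lid, on the bench at the right; leave it. Origin: centre of its underside
- driver: screwdriver 150 mm long lying on the bench at the left; leave it. Origin: bench level, its middle
Mind the look-alikes: they are no part of the job. What is shaped like the wedge but green is not meant. Leave any orange look-alike of the chest alone.

How it is judged:
At the end, for the whole second after the job is handed in: the fingertips press on the corner plate with more than 6 N while the chest stays within 0.016 rad of level and at rest, the short foot bearing on the wedge (over 2 N), the wedge's thin end at least 5 mm under it and within 30 mm of the foot's middle sideways, and the fingers off the wedge (contact force between the fingers and corner_plate above 6 N and angle between chest's own z axis and vertical below 0.016 rad and contact force between wedge and chest above 2 N and x of foot_spot in the frame of wedge between 0 and 0.062 m and y of foot_spot in the frame of wedge between -0.03 and 0.03 m and contact force between the fingers and wedge below 0.1 N and linear speed of chest below 0.01 m/s); the arm keeps its last pose, push and grip.
It fails at once if the wedge is lifted off the bench (over 12 mm) (height (world z) of wedge above 0.012 m).
It fails at once if the chest is lifted (over 15 mm) or tipped (over 0.15 rad) (height (world z) of chest above 0.015 m or angle between chest's own z axis and vertical above 0.15 rad).
It fails at once if the chest is shoved more than 25 mm (distance of chest from where it was at the start of the episode above 0.025 m).
It fails at once if the tin falls or slides off its place on the chest (distance of tin from where it was at the start of the episode above 0.04 m or angle between tin's own z axis and vertical above 0.4 rad).
It fails at once if another thing on the bench is disturbed (moved over 25 mm) (distance of any of offcut, rule, pin_vice, sanding_block, glue_jar, driver from where it was at the start of the episode above 0.025 m).
It also fails if it takes over 48 s, if anything falls off the work surface, if the arm or the gripper's body presses on something with over 40 N, if the wrist force passes 120 N, or if a joint passes its speed limit or range.

ROBOT

A 6-joint arm with a two-finger parallel gripper is mounted at the origin on the work surface. World frame = base frame: x ahead of the robot, y to its left, z up, the work surface at z = 0. Lengths are in m, angles in rad, forces in N, time in s.
With the tool pointing down it reaches from about 0.4 to 0.825 m from the base axis. Payload 7 kg.
Tool frame: the origin (TCP) lies on the centre line of the jaws, within the pads' length; the fingertips stand 14 mm ahead of it and the grasp point (between the pads) lies 5 mm behind it; y points along the fingers, z is the direction in which the jaws open and shut, and the axes are right-handed (so a half turn about y gives the same grasp; the last joint's range is limited). The gripper opens to 88 mm and grips with 3 to 60 N. Pads are 19 mm wide; open, the fingers measure 130 mm over their backs; the gripper's body (78 mm by 193 mm) begins 47 mm behind the grasp point.
Start: joints at [-1.027, 0.359, 0.012, 0, -1.224, -0.288], TCP at [0.171, -0.653, 0.241] pointing down, gripper open.
Joint ranges: [-3.07, 3.07], [-1.43, 2.12], [-1.02, 1.25], [-3.03, 1.67], [-3.05, -0], [-3.03, 3.03]. Speed limits (rad/s): [2.39, 2.39, 3.01, 3.14, 3.14, 3.14].

INTERFACE

Orientations are given as a unit quaternion [w, x, y, z].
In Python, from bench import ctrl, get_image gives the robot as it stands.
- The arm moves only by the shell command python3 -m jog 'ROWS' [FORCE]. ROWS is JSON, one flat list of numbers, 7 for each row, row after row: the turn, a rotation vector about the tool's x, y, z in rad, then the shift along the tool's x, y, z in cm, then the finger opening in cm, from 0 to 8.76. In form: [rx, ry, rz, dx, dy, dz, jaw, rx, ry, rz, dx, dy, dz, jaw, ...]. A call has exactly 5 rows; each row shifts and turns the commanded pose from where the row before left it, along the tool's axes as they then stand; what a row does not reach is not made up. A row lasts 1/8 s, in which the tool goes at most 62.5 mm and 10.7 degrees, less where a joint would pass 70% of its speed; a pose out of reach is approached as far as the arm can. A call is refused whole if a number of a shift passes 6.25 or a number of a turn 0.188, either way. A call with a gripper value outside its range is refused whole. The fingers move at their own pace and stop on an object; FORCE is the grip in N (left out, the last holds). Time passes only in rows, so rows that do not move let the fingers close, or fill a call up. It gives the time, the measured TCP pose, the force and the opening at its end, in the units of the state.
- ctrl.get_state(): the state, without advancing time (a new reading comes with each control period).
- get_image(name): name is "scene" or "top" or "wrist"; returns a dict with "pixels" (400x640x3 uint8, red, green, blue), "fx", "fy", "cx", "cy" (pixels), "k1" (the pictures are not rectified: a ray, as slopes to the right and down, at radius r is drawn at 1 + k1 r^2 times it, then the intrinsics apply), "eye" and "orientation" of the camera in the world. Camera axes: x right, y up, looking along -z (the intrinsics and any distortion apply to the point x, -y, -z); pixel columns grow to the right and rows downward; lengths in m; the calibration is good to about 2 mm. A picture is of the moment at which its call begins. There is no depth.
- ctrl.job_done(): hands the job in, once; it reports no verdict.
The state is a dict: "time_s": time; "joint_positions": joint angles; "joint_vel": joint speeds; "tau": joint torques, N m; "ee_pos": TCP position; "eef_rot": TCP orientation; "force": force on the tool from outside, world axes, zero at the start; "wrist_torque": the same for the moment, N m; "grip_width": opening from 0.0 (shut) to 1.0 (fully open).
Only numpy, scipy, OpenCV 4.12 (cv2) and the standard library are available. Lean on these libraries where they do the work, as an engineer would, in place of code of your own. Each camera call takes 0.05 s, during which the arm holds its last target.

## Working session

There is one attempt and no reset: what is moved stays moved. The work goes in short steps, Python scripts to look and compute and a shell command to move; the robot and the scene stay as the last step left them, time stands still between calls to the robot, and variables do not carry over. Pictures are saved under pics/ and viewed, and the job is handed in when it is done.

```bash
mkdir -p pics; ls
python3 - <<'E'
from bench import ctrl,get_image
import cv2,numpy as np
print(ctrl.get_state())
for n in("scene","top","wrist"):
    d=get_image(n); cv2.imwrite(f"pics/a_{n}.png",d["pixels"][:,:,::-1])
    print(n,{k:v for k,v in d.items() if k!="pixels"})
E
```

```text
pics
{'time_s': 0.0, 'joint_positions': array([-1.02691684e+00,  3.59396989e-01,  1.10541264e-02, -3.36470131e-04,
       -1.22407953e+00, -2.88059405e-01]), 'joint_vel': array([ 2.96566290e-06,  9.39179895e-04, -7.23830483e-05,  9.31783155e-04,
        2.50724357e-03, -4.84066855e-04]), 'tau': array([ 2.91819691e-03, -5.82720423e+01,  2.93063146e+01,  6.99763834e+00,
        6.72334674e-03, -1.74332413e-04]), 'ee_pos': array([ 0.17063085, -0.65260151,  0.23961653]), 'eef_rot': array([ 0.70190618, -0.70076404, -0.09002942,  0.09028941]), 'force': array([ 0.42159977, -0.1582217 ,  0.26672645]), 'wrist_torque': array([-0.04519537,  0.0032485 , -0.0023308 ]), 'grip_width': 0.9993250148306128}
scene {'fx': 459.8255873051405, 'fy': 459.8255873051405, 'cx': 315.7718458168016, 'cy': 199.77560805836097, 'k1': -0.028909673134989357, 'eye': array([1.15919914, 0.36101962, 1.07553606]), 'orientation': array([0.4956822 , 0.17228682, 0.26858186, 0.80776246])}
top {'fx': 363.5399655635236, 'fy': 363.5399655635236, 'cx': 318.9804536408821, 'cy': 200.85270074967363, 'k1': -0.04331927273420025, 'eye': array([0.37174105, 0.03655774, 1.0074114 ]), 'orientation': array([ 0.7115591 ,  0.03507359, -0.02997935, -0.70110964])}
wrist {'fx': 303.8091468116919, 'fy': 303.8091468116919, 'cx': 322.84490042105347, 'cy': 197.68833800271057, 'k1': -0.012423399433989022, 'eye': array([ 0.10761463, -0.66923329,  0.38426886]), 'orientation': array([ 0.60678052, -0.0744193 , -0.09782342,  0.78530869])}
```

View pics/a_scene.png

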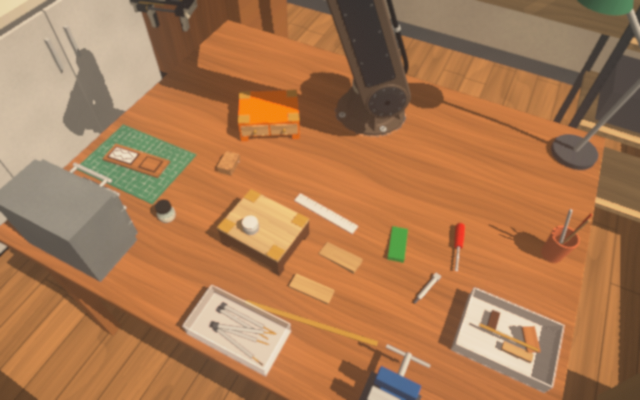

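View pics/a_top.png

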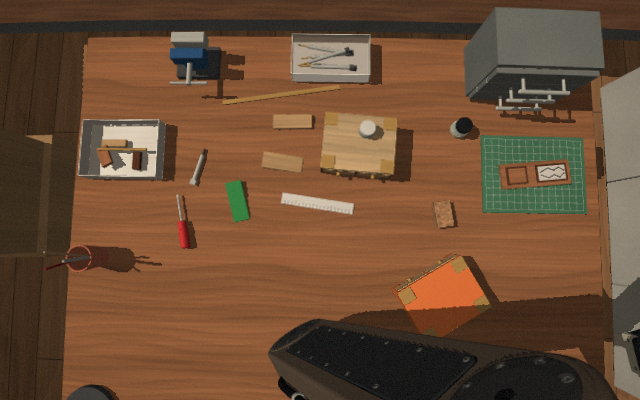

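Top view: up is world +x, left is +y. The yellow chest is at (359,146) with its short-foot corner at lower left (~325,175). There are four candidates for the wedge:
- pale piece at (282,161), nearest and pointing at that corner
- pale piece at (293,121), beyond it, so the offcut
- green bar at (237,200), the look-alike
- orange chest at (442,295), the look-alike

(282,161) fits the wedge. I'll confirm it in a crop.

```bash
cat > h.py <<'E'
from bench import ctrl,get_image
import cv2,numpy as np
from scipy.spatial.transform import Rotation as R
def cam(d):
    q=d["orientation"]; return R.from_quat([q[1],q[2],q[3],q[0]]),np.array(d["eye"])
def ray(d,u,v):
    K=np.array([[d["fx"],0,d["cx"]],[0,d["fy"],d["cy"]],[0,0,1]])
    p=cv2.undistortPoints(np.array([[[u,v]]],float),K,np.array([d["k1"],0,0,0,0]))[0,0]
    r,e=cam(d); return e,r.apply([p[0],-p[1],-1])
def onz(d,u,v,z):
    e,w=ray(d,u,v); return e+w*(z-e[2])/w[2]
def proj(d,P):
    r,e=cam(d); c=r.inv().apply(np.array(P)-e); x=c[0]/-c[2]; y=-c[1]/-c[2]; f=1+d["k1"]*(x*x+y*y)
    return d["fx"]*x*f+d["cx"],d["fy"]*y*f+d["cy"]
def two(d1,p1,d2,p2):
    A=[];b=[]
    for d,p in((d1,p1),(d2,p2)):
        e,w=ray(d,*p); w/=np.linalg.norm(w); M=np.eye(3)-np.outer(w,w); A.append(M);b.append(M@e)
    return np.linalg.solve(A[0]+A[1],b[0]+b[1])
def crop(d,x0,y0,x1,y1,s,fn):
    im=cv2.resize(d["pixels"][y0:y1,x0:x1,::-1],None,fx=s,fy=s,interpolation=cv2.INTER_CUBIC)
    cv2.imwrite(fn,im)
E
python3 - <<'E'
from h import *
t=get_image("top"); crop(t,250,100,410,220,5,"pics/b_top.png")
s=get_image("scene"); crop(s,210,180,370,300,5,"pics/b_scene.png")
E
```

```text
(no output)
```

View pics/b_top.png

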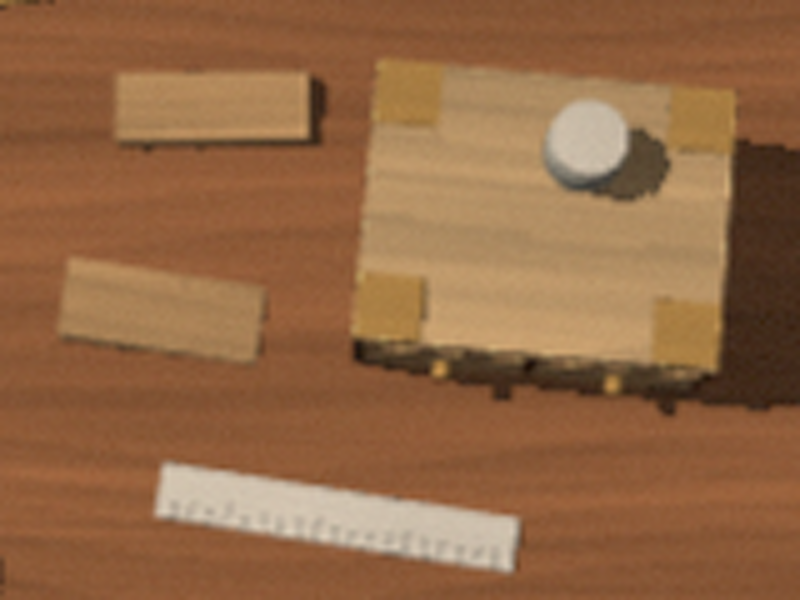

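View pics/b_scene.png

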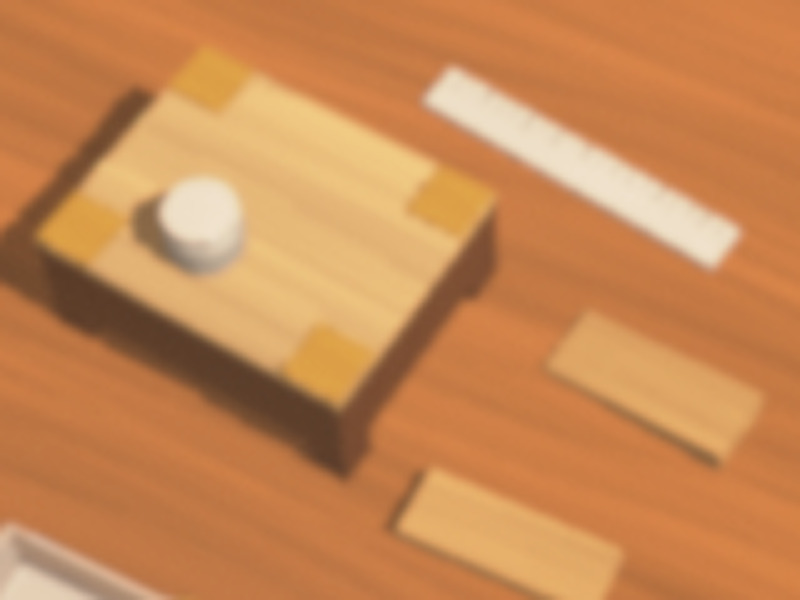

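The crop confirms it. The piece at (282,161) has no shadow at its right end, and its side face thickens towards the left (tail), so it is the wedge. The upper piece has an even thickness, so it is the offcut. Next I'll measure.

Run:
```python
from h import *
np.set_printoptions(precision=4,suppress=True)
t=get_image("top"); s=get_image("scene")
T=lambda a:(250+(a[0]+.5)/5-.5,100+(a[1]+.5)/5-.5)
S=lambda a:(210+(a[0]+.5)/5-.5,180+(a[1]+.5)/5-.5)
pts={ 'c-x+y':((353,340),(497,195),.081),'c-x-y':((720,370),(205,45),.081),'c+x-y':((735,90),(38,238),.081),'c+x+y':((378,60),(343,408),.081),
'w_tip-x':((253,361),(590,312),.003),'w_tip+x':((264,288),(548,365),.003),'w_tail-x':((58,335),(765,400),.017),'w_tail+x':((68,260),(720,463),.017)}
o={}
for k,(a,b,z) in pts.items():
    P=onz(t,*T(a),z);Q=onz(s,*S(b),z);o[k]=P;print(k,P[:2],Q[:2],two(t,T(a),s,S(b)))
    o[k]=(P+Q)/2
c=sum(o[k] for k in o if k[0]=='c')/4
xd=o['c+x-y']+o['c+x+y']-o['c-x-y']-o['c-x+y']; yd=o['c-x+y']+o['c+x+y']-o['c-x-y']-o['c+x-y']
print('chest',c,np.arctan2(xd[1],xd[0]),np.arctan2(-yd[0],yd[1]),np.linalg.norm(xd)/2,np.linalg.norm(yd)/2)
tip=(o['w_tip-x']+o['w_tip+x'])/2;tail=(o['w_tail-x']+o['w_tail+x'])/2
d=tip-tail;print('wedge tip',tip,'tail',tail,np.linalg.norm(d[:2]),'yaw',np.arctan2(d[1],d[0]))
```

```text
c-x+y [0.5434 0.042 ] [0.5429 0.0446] [0.543  0.0432 0.0806]
c-x-y [ 0.5306 -0.1475] [ 0.5268 -0.1451] [ 0.5293 -0.1452  0.0844]
c+x-y [ 0.6794 -0.1563] [ 0.6758 -0.1548] [ 0.6777 -0.1544  0.0843]
c+x+y [0.6927 0.0311] [0.6913 0.0355] [0.6919 0.0332 0.0808]
w_tip-x [0.5452 0.0983] [0.5407 0.1008] [0.5438 0.0999 0.0071]
w_tip+x [0.5868 0.0929] [0.5812 0.0952] [0.5849 0.0946 0.0084]
w_tail-x [0.5559 0.2057] [0.5558 0.2101] [0.5556 0.2079 0.0151]
w_tail+x [0.5983 0.2014] [0.6007 0.204 ] [0.5989 0.2028 0.013 ]
chest [ 0.6104 -0.0563  0.081 ] -0.06465256020629226 -0.07611439959960314 0.14918848788838407 0.18977152193956567
wedge tip [0.5635 0.0968 0.003 ] tail [0.5777 0.2053 0.017 ] 0.10944320980250241 yaw -1.7007570074429217
```

View pics/a_wrist.png

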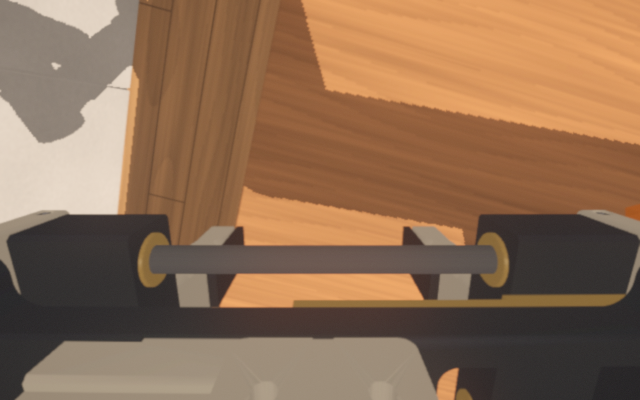

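Run:
```python
from h import *
np.set_printoptions(precision=4,suppress=True)
s=ctrl.get_state();q=s['eef_rot'];r=R.from_quat([*q[1:],q[0]]);print(s['time_s'],s['ee_pos']);M=r.as_matrix();print(M)
for yaw in(-1.70,-1.70+np.pi):
    x=np.array([np.cos(yaw),np.sin(yaw),0]);y=np.array([0,0,-1]);z=np.cross(x,y)
    print(yaw,(r.inv()*R.from_matrix(np.c_[x,y,z])).as_rotvec())
d=get_image("wrist");print(M.T@(d['eye']-s['ee_pos']))
```

```text
0.35 [ 0.1707 -0.6529  0.2403]
[[ 0.9675 -0.0002 -0.2529]
 [ 0.2529  0.0004  0.9675]
 [-0.0001 -1.      0.0004]]
-1.7 [-0.0002  1.9557 -0.0004]
1.4415926535897932 [-0.0004 -1.1859  0.0002]
[-0.0652 -0.1445  0.0001]
```

```bash
python3 -m jog '[0,0,0,3.87,0,4.69,0,0,0,0,3.87,0,4.69,0,0,0,0,3.87,0,4.69,0,0,0,0,3.87,0,4.69,0,0,0,0,3.87,0,4.69,0]' 20
python3 -m jog '[0,0,0,3.87,0,4.69,0,0,0,0,3.87,0,4.69,0,0,0,0,3.87,0,4.69,0,0,0,0,3.87,0,4.69,0,0,0,0,3.87,0,4.69,0]'
python3 -m jog '[0,0,0,3.87,0,4.69,0,0,0,0,3.87,0,4.69,0,0,0,0,3.87,0,4.69,0,0,0,0,3.87,0,4.69,0,0,0,0,3.87,0,4.69,0]'
python3 -m jog '[0,-0.185,0,0,0,0,0,0,-0.185,0,0,0,0,0,0,-0.185,0,0,0,0,0,0,-0.185,0,0,0,0,0,0,-0.185,0,0,0,0,0]'
python3 -m jog '[0,-0.185,0,0,0,0,0,0,-0.076,0,0,0,0,0,0,0,0,0,0,0,0,0,0,0,0,0,0,0,0,0,0,0,0,0,0]'
cat > st.py <<'E'
from h import *
np.set_printoptions(precision=4,suppress=True)
def st():
    s=ctrl.get_state();q=s['eef_rot'];M=R.from_quat([*q[1:],q[0]]).as_matrix();return s,M
def go(tx,ty,tz,yaw=None):
    s,M=st();print(s['time_s'],s['ee_pos'],s['force'],s['grip_width'],'xaxis yaw',np.arctan2(M[1,0],M[0,0]),'yaxis',M[:,1])
    print('tool shift cm',100*M.T@(np.array([tx,ty,tz])-s['ee_pos']))
E
python3 -c "
from st import *
go(.581,.232,.10)
d=get_image('wrist');cv2.imwrite('pics/c_wrist.png',d['pixels'][:,:,::-1])
d=get_image('top');crop(d,200,80,410,230,3.8,'pics/c_top.png')"
```

```text
time_s: 1.02
ee_pos: [0.2991, -0.3755, 0.2408]
eef_rot: [-0.701, 0.702, 0.09, -0.09]
force: [1.4, 0.2, -0.7]
grip_width: 0.495
time_s: 1.65
ee_pos: [0.427, -0.0994, 0.2412]
eef_rot: [0.701, -0.701, -0.091, 0.09]
force: [1.4, -0.1, 0.5]
grip_width: 0.005
time_s: 2.28
ee_pos: [0.555, 0.1765, 0.2409]
eef_rot: [0.701, -0.701, -0.091, 0.09]
force: [0.5, -0.7, 0.2]
grip_width: 0.005
time_s: 2.9
ee_pos: [0.5544, 0.1745, 0.2406]
eef_rot: [0.586, -0.586, -0.395, 0.395]
force: [-0.1, -0.3, 0.2]
grip_width: 0.008
time_s: 3.52
ee_pos: [0.5544, 0.1744, 0.2406]
eef_rot: [-0.531, 0.531, 0.466, -0.466]
force: [-0.8, -0.3, 0.7]
grip_width: 0.002
3.525 [0.5544 0.1744 0.2406] [-0.8041 -0.3022  0.7135] 0.002206731632948925 xaxis yaw 1.4407565399352706 yaxis [ 0.  0. -1.]
tool shift cm [ 6.0513 14.0595 -1.8927]
```

View pics/c_wrist.png

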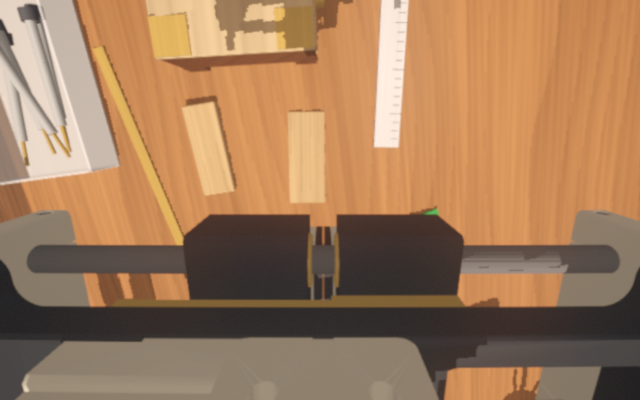

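```bash
python3 -m jog '[0,0,0,3.05,0,-0.95,0,0,0,0,3.0,2.5,-0.95,0,0,0,0,0,5.5,0,0,0,0,0,0,6,0,0,0,0,0,0,0,0,0]'
python3 -c "
from st import *
go(.580,.230,.018)
d=get_image('wrist');cv2.imwrite('pics/d_wrist.png',d['pixels'][:,:,::-1])"
```

```text
time_s: 4.25
ee_pos: [0.5782, 0.2301, 0.0961]
eef_rot: [0.532, -0.531, -0.463, 0.47]
force: [-0.4, 0.1, 1.1]
grip_width: 0.004
4.25 [0.5782 0.2301 0.0961] [-0.3978  0.1384  1.1181] 0.0035023826620653054 xaxis yaw 1.4409532348609164 yaxis [-0.0079 -0.0055 -1.    ]
tool shift cm [ 0.0637  7.8126 -0.2386]
```

View pics/d_wrist.png

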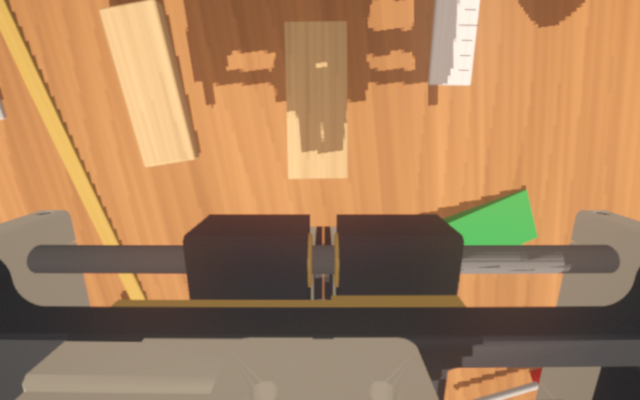

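```bash
python3 -m jog '[0,0,0,0,3,-0.3,2,0,0,0,0,3,0,2,0,0,0,0,1,0,2,0,0,0,0,0.6,0,2,0,0,0,0,0,0,2]'
python3 -c "
from st import *
go(.580,.220,.018)
d=get_image('wrist');cv2.imwrite('pics/e_wrist.png',d['pixels'][:,:,::-1])
d=get_image('top');crop(d,200,80,410,230,3.8,'pics/e_top.png')"
```

```text
time_s: 4.92
ee_pos: [0.5847, 0.2321, 0.0259]
eef_rot: [-0.531, 0.531, 0.467, -0.466]
force: [-0.0, -0.0, 0.5]
grip_width: 0.229
4.925 [0.5847 0.2321 0.0259] [-0.041  -0.0344  0.5382] 0.22935331954523921 xaxis yaw 1.441981008557827 yaxis [ 0.0015  0.0009 -1.    ]
tool shift cm [-1.2618  0.7878  0.3132]
```

View pics/e_wrist.png

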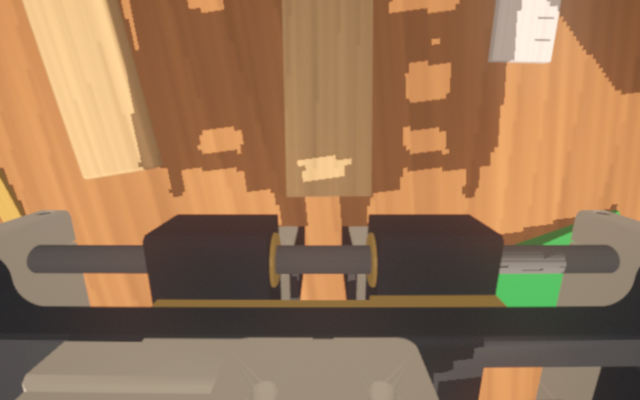

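View pics/e_top.png

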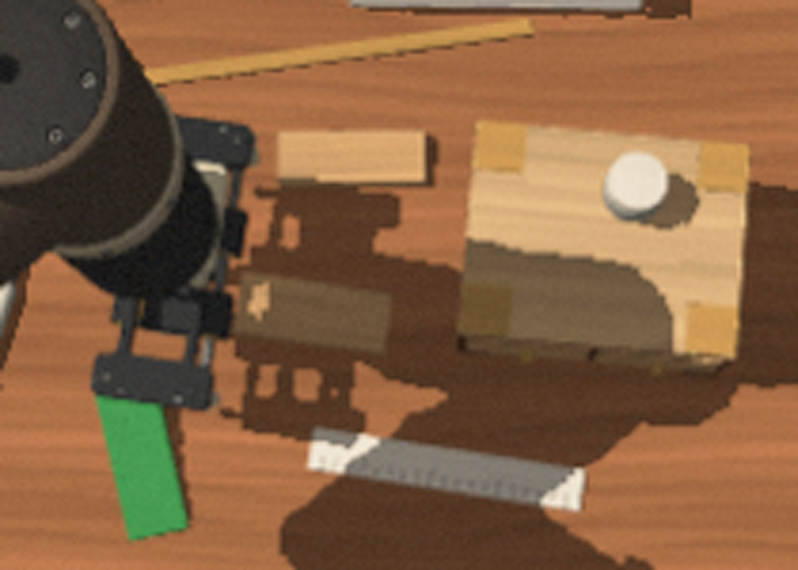

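```bash
python3 -m jog '[0,0,0,0,0.7,0.28,2,0,0,0,-0.5,0,0,2,0,0,0,-0.5,0,0,2,0,0,0,-0.5,0,0,2,0,0,0,-0.5,0,0,2]'
python3 -m jog '[0,0,0,-0.7,0,0,2,0,0,0,-0.7,0,0,2,0,0,0,-0.7,0,0,2,0,0,0,-0.7,0,0,2,0,0,0,-0.7,0,0,2]'
python3 -c "
from st import *
go(.580,.220,.018)
d=get_image('wrist');cv2.imwrite('pics/f_wrist.png',d['pixels'][:,:,::-1])
d=get_image('top');crop(d,250,100,410,220,5,'pics/f_top.png')
d=get_image('scene');crop(d,210,180,370,300,5,'pics/f_scene.png')"
```

```text
time_s: 5.65
ee_pos: [0.5787, 0.2118, 0.0176]
eef_rot: [-0.531, 0.531, 0.467, -0.467]
force: [0.4, 0.3, -0.5]
grip_width: 0.23
time_s: 6.28
ee_pos: [0.5741, 0.177, 0.0176]
eef_rot: [-0.531, 0.531, 0.467, -0.467]
force: [0.1, 0.4, 1.0]
grip_width: 0.227
6.275 [0.5741 0.177  0.0176] [0.0877 0.4109 1.0348] 0.2272218510056475 xaxis yaw 1.4417597928953994 yaxis [ 0.0001  0.0001 -1.    ]
tool shift cm [ 4.3388 -0.036  -0.0308]
```

View pics/f_wrist.png

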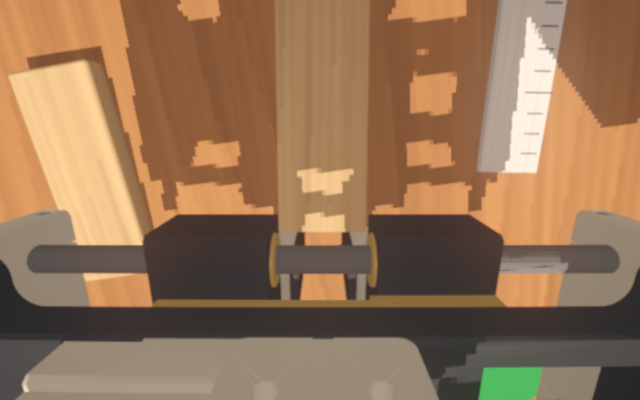

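View pics/f_top.png

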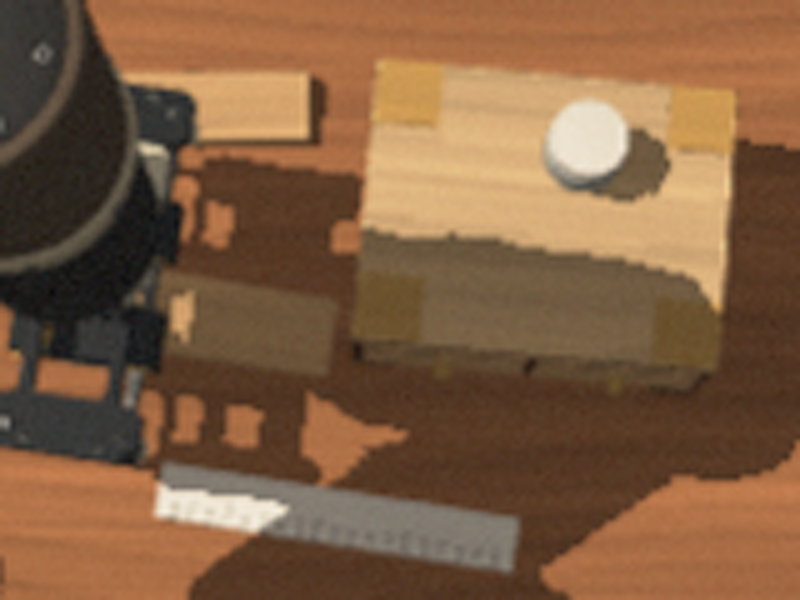

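View pics/f_scene.png

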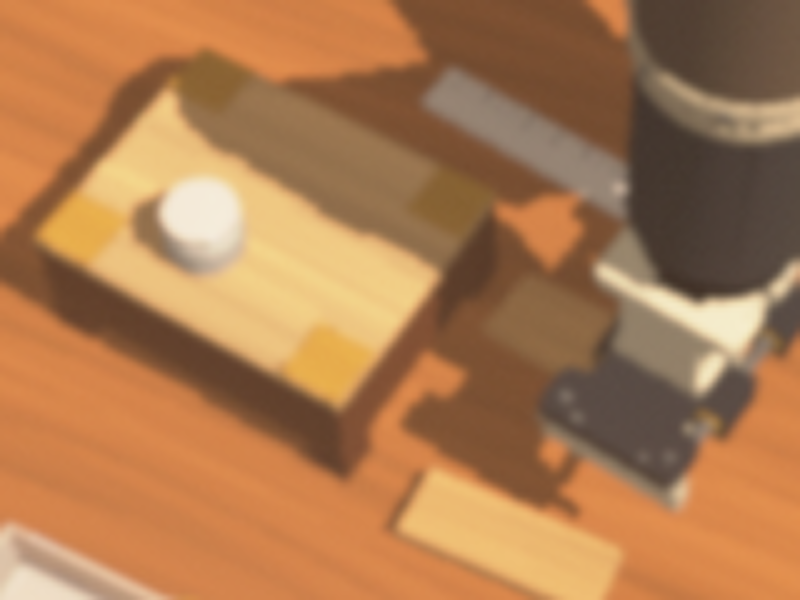

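Top crop: the wedge tip spans (338,302) to (328,375), centred on the foot row (~337), about 17 mm short of the foot. The tool and wedge are aligned, and the chest and offcut haven't moved. I'll push on, watching the force.

```bash
python3 -m jog '[0,0,0,-0.6,0,0,2,0,0,0,-0.6,0,0,2,0,0,0,-0.5,0,0,2,0,0,0,-0.4,0,0,2,0,0,0,-0.2,0,0,2]'
python3 -m jog '[0,0,0,-0.2,0,0,2,0,0,0,-0.2,0,0,2,0,0,0,-0.1,0,0,2,0,0,0,-0.1,0,0,2,0,0,0,0,0,0,2]'
python3 -c "
from st import *
go(.580,.220,.018)
d=get_image('wrist');cv2.imwrite('pics/g_wrist.png',d['pixels'][:,:,::-1])
d=get_image('top');crop(d,250,100,410,220,5,'pics/g_top.png')"
```

```text
time_s: 7.05
ee_pos: [0.5711, 0.1543, 0.0176]
eef_rot: [0.531, -0.531, -0.467, 0.467]
force: [-0.6, 1.1, -0.2]
grip_width: 0.224
time_s: 7.68
ee_pos: [0.5704, 0.1486, 0.0175]
eef_rot: [0.531, -0.531, -0.467, 0.467]
force: [0.2, 0.1, 0.3]
grip_width: 0.228
7.675 [0.5704 0.1486 0.0175] [0.1696 0.1261 0.2818] 0.22826122558701137 xaxis yaw 1.4417572522826794 yaxis [-0.0001 -0.0001 -1.    ]
tool shift cm [ 7.2024 -0.0468 -0.0384]
```

View pics/g_wrist.png

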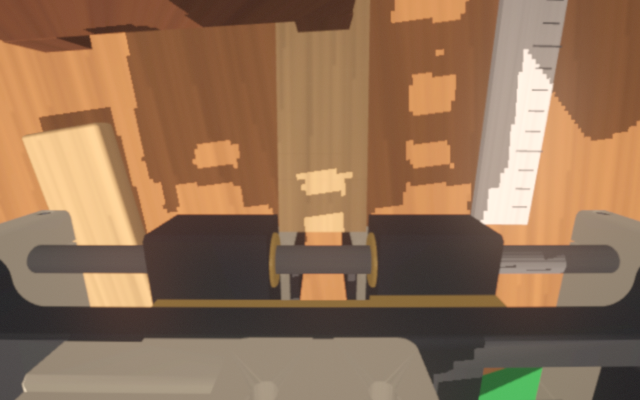

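View pics/g_top.png

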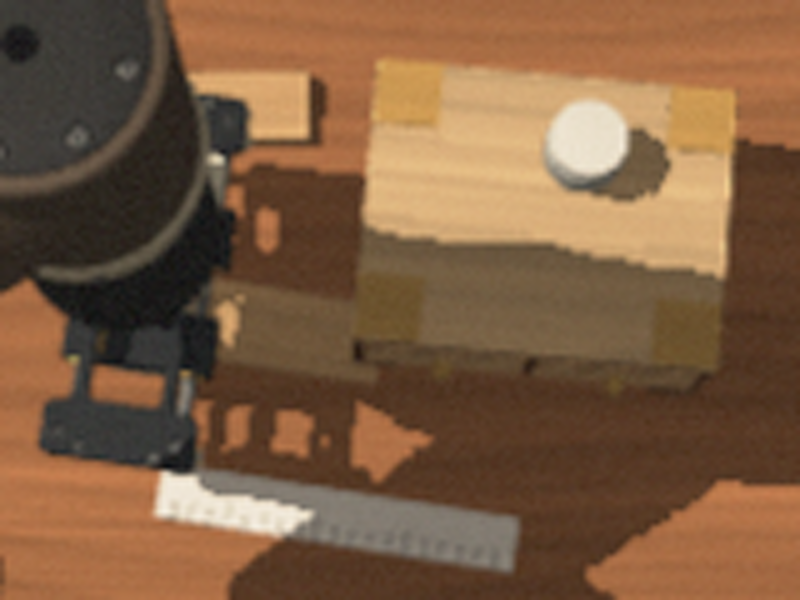

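The tip's front corner now shows at (378,382), about 11 mm under the foot. The chest hasn't moved. I'll creep in 5 mm calls.

```bash
python3 -m jog '[0,0,0,-0.1,0,0,2,0,0,0,-0.1,0,0,2,0,0,0,-0.1,0,0,2,0,0,0,-0.1,0,0,2,0,0,0,-0.1,0,0,2]' | grep -E "pos|force"
python3 -m jog '[0,0,0,-0.1,0,0,2,0,0,0,-0.1,0,0,2,0,0,0,-0.1,0,0,2,0,0,0,-0.1,0,0,2,0,0,0,-0.1,0,0,2]'| grep -E "pos|force"
```

```text
ee_pos: [0.5697, 0.1436, 0.0176]
force: [0.4, 0.9, 0.1]
ee_pos: [0.5693, 0.1389, 0.0176]
force: [0.7, 2.1, -0.5]
```

```bash
cat > av.py <<'E'
from st import *
F=[]
for i in range(8):
    d=get_image('top'); F.append(ctrl.get_state()['force'])
F=np.array(F);print(ctrl.get_state()['time_s'],ctrl.get_state()['ee_pos'],'F',F.mean(0),'sd',F.std(0))
import sys
if len(sys.argv)>1: crop(d,250,100,410,220,5,f'pics/{sys.argv[1]}_top.png')
E
python3 av.py h
python3 -m jog '[0,0,0,-0.1,0,0,2,0,0,0,-0.1,0,0,2,0,0,0,-0.1,0,0,2,0,0,0,0,0,0,2,0,0,0,0,0,0,2]'| grep -E "pos|force"
python3 av.py
```

```text
9.425 [0.5692 0.1389 0.0176] F [ 0.0681  1.155  -0.1915] sd [0.536  0.4787 0.7052]
ee_pos: [0.5691, 0.1365, 0.0177]
force: [-0.3, 5.9, -0.8]
10.45 [0.5691 0.1364 0.0177] F [-0.0462  5.408  -0.3133] sd [0.5753 0.3365 0.521 ]
```

View pics/h_top.png

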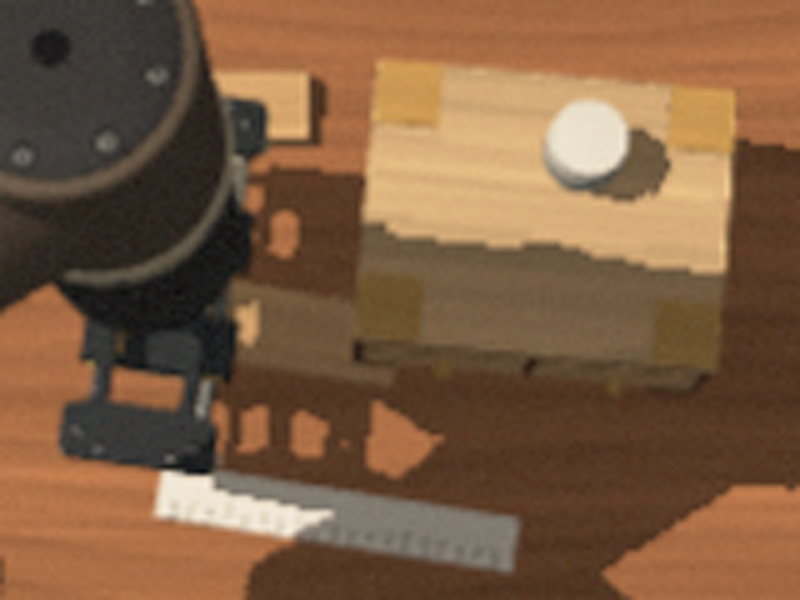

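Contact at TCP y≈0.139: the push rose from about 1 N to 5.4 N in 3 mm. By my estimate the tip is about 23 mm under the foot's outer face, so the wedge is snug. Now I'll back off, lift, and check.

```bash
python3 -m jog '[0,0,0,0.3,0,0,2,0,0,0,1,0,0,2,0,0,0,1.5,0,0,2,0,0,0,1,-2,0,0,0,0,0,0,-4,0,0]' | grep -E "pos|force"
python3 -m jog '[0,0,0,0,-5,0,0,0,0,0,0,-2,0,0,0,0,0,0,0,0,0,0,0,0,0,0,0,0,0,0,0,0,0,0,0]' | grep -E "pos|force"
python3 -c "
from st import *
d=get_image('top');crop(d,250,100,410,220,5,'pics/i_top.png')
s=get_image('scene');crop(s,210,180,370,300,5,'pics/i_scene.png')
T=lambda a:(250+(a[0]+.5)/5-.5,100+(a[1]+.5)/5-.5)
S=lambda a:(210+(a[0]+.5)/5-.5,180+(a[1]+.5)/5-.5)
print(onz(d,*T((391,306)),.082),onz(s,*S((453,200)),.082))
go(.558,.0256,.12)"
```

```text
ee_pos: [0.5727, 0.1744, 0.0765]
force: [0.7, 0.3, 1.0]
ee_pos: [0.573, 0.1734, 0.1463]
force: [-0.1, -0.2, -1.2]
[0.5613 0.0227 0.082 ] [0.5569 0.0258 0.082 ]
11.8 [0.5733 0.1734 0.1466] [ 0.2265  0.6496 -0.2732] 0.004272419090495598 xaxis yaw 1.4417792640085423 yaxis [-0.0014 -0.001  -1.    ]
tool shift cm [-14.8459   2.6719  -0.3909]
```

View pics/i_top.png

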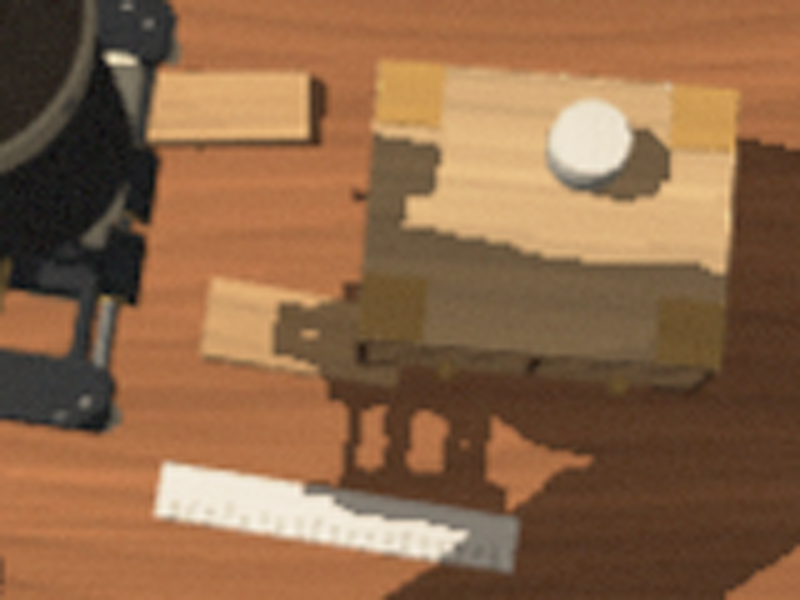

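View pics/i_scene.png

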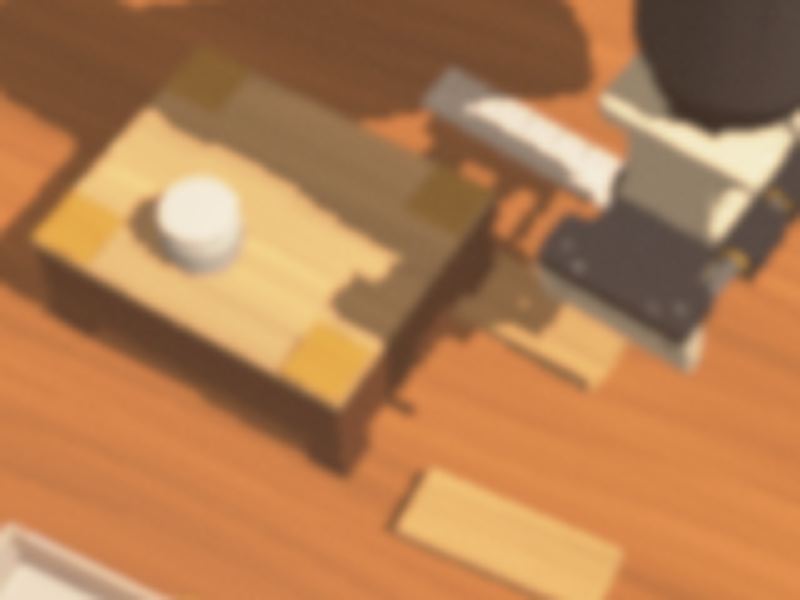

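Chest moved only ~1 mm (2 to 3 px in the 5× crop). The wedge stays under the foot, with its tail at (205,318). Next I'll move above the corner plate.

```bash
python3 -m jog '[0,0,0,-5,0,-0.2,0,0,0,0,-5,0,-0.2,0,0,0,0,-4.9,0,-0.1,0,0,0,0,0,2,0,0,0,0,0,0,1,0,0]' | grep -E "pos|force"
python3 -c "
from st import *
go(.559,.0245,.098)
d=get_image('wrist');cv2.imwrite('pics/j_wrist.png',d['pixels'][:,:,::-1])
d=get_image('top');crop(d,250,100,410,220,5,'pics/j_top.png')
d=get_image('scene');crop(d,210,180,370,300,5,'pics/j_scene.png')
T=lambda a:(250+(a[0]+.5)/5-.5,100+(a[1]+.5)/5-.5)
d=get_image('top');print(onz(d,*T((210,280)),.017),onz(d,*T((200,355)),.017))"
```

```text
ee_pos: [0.5588, 0.0243, 0.1164]
force: [-0.5, -0.2, 0.0]
12.425 [0.5588 0.0243 0.1164] [-0.4603 -0.1586  0.0471] 0.0031655015229506765 xaxis yaw 1.4405107714211316 yaxis [-0.0015 -0.0004 -1.    ]
tool shift cm [ 0.0189  1.8401 -0.0188]
[0.5879 0.1222 0.017 ] [0.5458 0.1267 0.017 ]
```

View pics/j_wrist.png

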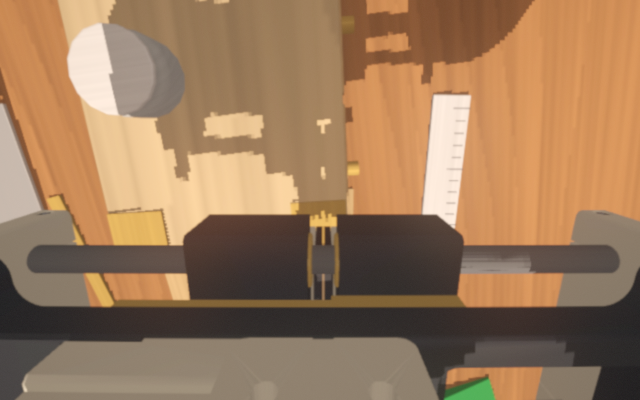

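View pics/j_top.png

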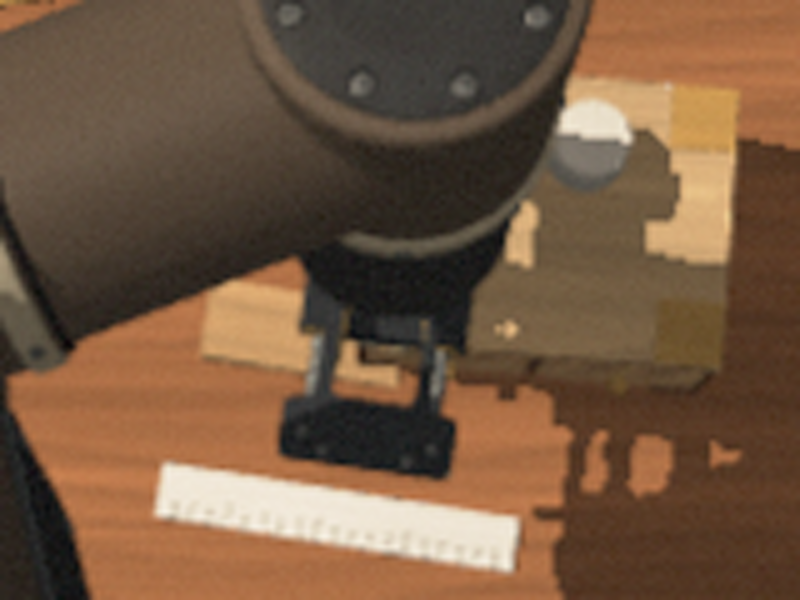

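View pics/j_scene.png

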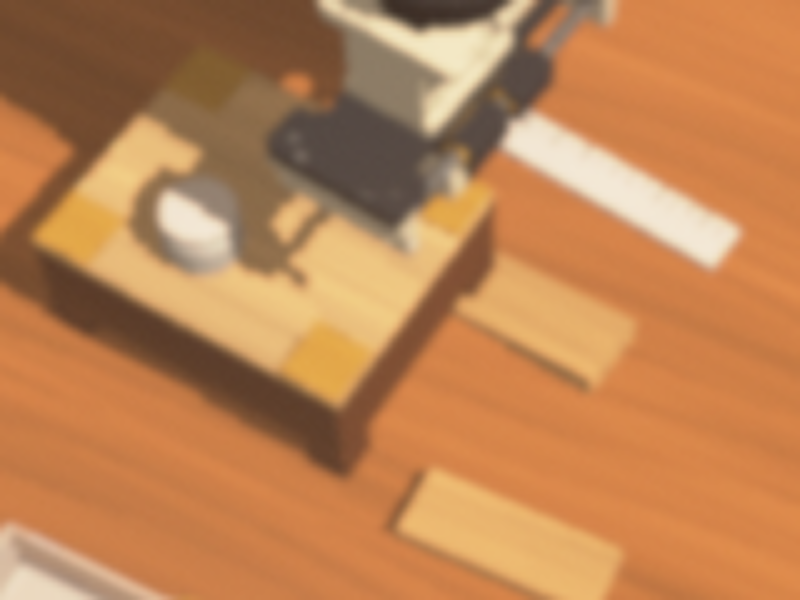

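Wrist view: the plate spans columns 294 to 348, centred under the fingers (323). Scene view: the wedge is seated under the foot at about (470,300). Next, a slow descent.

```bash
python3 -m jog '[0,0,0,0,0.8,0,0,0,0,0,0,0.6,0,0,0,0,0,0,0.3,0,0,0,0,0,0,0.1,0,0,0,0,0,0,0.1,0,0]' | grep -E "pos|force"
python3 -m jog '[0,0,0,0,0.1,0,0,0,0,0,0,0.1,0,0,0,0,0,0,0,0,0,0,0,0,0,0,0,0,0,0,0,0,0,0,0]' | grep -E "pos|force"; python3 av.py
```

```text
ee_pos: [0.5595, 0.0251, 0.0986]
force: [-0.3, -0.0, -0.3]
ee_pos: [0.5594, 0.0251, 0.0966]
force: [-0.9, 0.0, 0.0]
14.275 [0.5594 0.0251 0.0965] F [-0.0424 -0.0007  0.0015] sd [0.646  0.4186 0.4528]
```

```bash
python3 -m jog '[0,0,0,0,0.1,0,0,0,0,0,0,0.1,0,0,0,0,0,0,0,0,0,0,0,0,0,0,0,0,0,0,0,0,0,0,0]' | grep -E "pos|force"; python3 av.py
```

```text
ee_pos: [0.5595, 0.0252, 0.0962]
force: [-5.9, 1.7, 15.7]
15.3 [0.5595 0.0252 0.0962] F [-6.0299  1.2075 15.0363] sd [0.6196 0.5041 0.5232]
```

```bash
python3 -m jog '[0,0,0,0,0,0.05,0,0,0,0,0,0,0,0,0,0,0,0,0,0,0,0,0,0,0,0,0,0,0,0,0,0,0,0,0]' | grep -E "pos|force"; python3 av.py k
python3 -c "
from st import *
d=get_image('scene');crop(d,210,180,370,300,5,'pics/k_scene.png')"
```

```text
ee_pos: [0.5594, 0.0251, 0.0962]
force: [-4.3, 0.3, 13.3]
16.325 [0.5594 0.0251 0.0962] F [-4.1412  0.132  13.0847] sd [0.3704 0.4185 0.509 ]
```

View pics/k_scene.png

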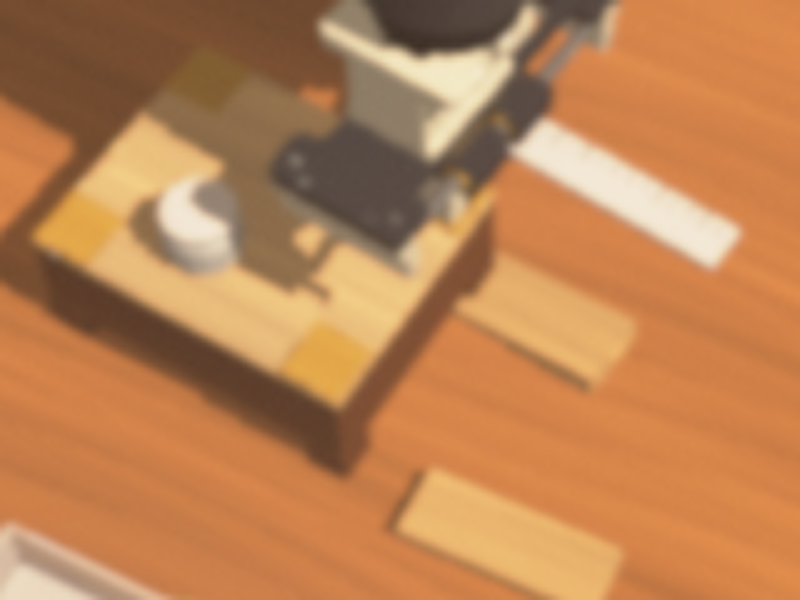

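View pics/k_top.png

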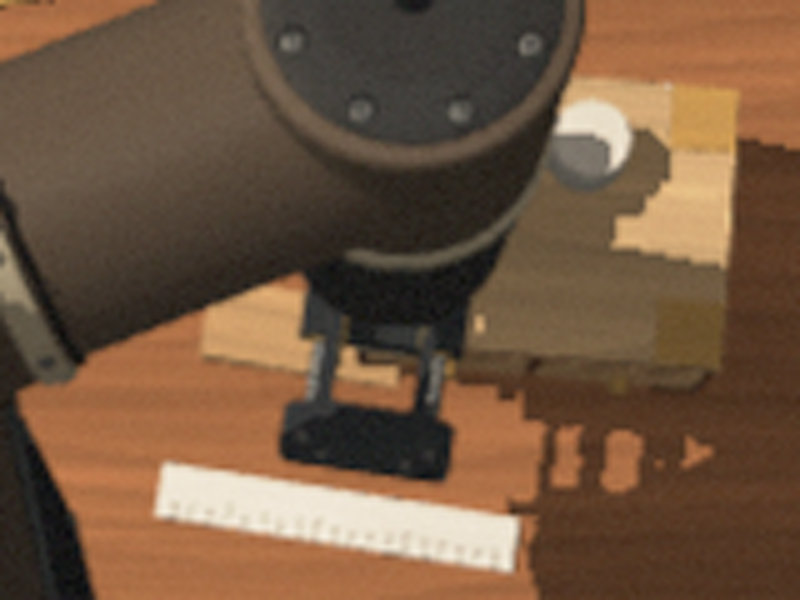

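The press holds steady at 13 N. The fingertips are at 82 mm, which is the plate's level height, so the corner hasn't sunk. Nothing has shifted in either picture, so I'm handing in.

```bash
python3 -c "
from st import *
print(ctrl.job_done()); s=ctrl.get_state(); print(s['time_s'],s['ee_pos'],s['force'])"
```

```text
the job is handed in; nothing more can be done
None
the job is handed in; nothing more can be done
```

The wedge is under the short foot and I handed the job in while still pressing on the corner plate; no verdict was reported.

- **Pushing the wedge:** I pushed it thin end first with the fingertips until the push force rose from about 1 N to 5.4 N. By then its tip was about 20 mm under the foot by my estimate, with the foot near the wedge's centre line. Then I backed off.
- **Pressing the plate:** The last reading was a steady 13 N down, at about 16 s of the 48 s. The fingertips were at 82 mm, the plate's level height, so the corner was standing on the wedge and had not sunk.
- **Other things:** In the last pictures the chest had moved only about 1 mm. The tin, the rule and the part of the offcut in view were where they started. I did not check the pin vice, sanding block, glue jar or driver again, but the arm never went near them at low height.

Two things did not agree exactly. About 4 N of sideways force remained in the press (it was 6 N before a small correction). The two estimates of how far the tip went under the foot, from finger travel and from the picture, differed by a few mm.

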